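# Slide the lug plates home in their welding nests

## Task

Two bare-steel lug plates, one wide and one narrow, lie in the middle of the welding bench, with a wide and a narrow rail nest to either side. Slide each plate flat along the bench, without lifting it, in under the lips of the nest that fits its width until it is fully home against the back stop, and let go of it. Leave the hammer, wire brush and jar where they are.

Things in the scene. Friction and masses are not known exactly. Their poses are not given: they have to be found in the camera images.
- wide_plate: WIDE bare-steel lug plate, loose, about 0.7 kg: flat base 100 mm long (x) x 100 mm wide (y) x 8 mm thick; mid-plate an upright lug, a blade 40 mm long (along x) x 10 mm thick (y), its round top (radius 20) 60 mm above the bench, black eye. Same both ways round in x. Origin: centre of underside, z up. Grip the lug low, across its 10 mm: dragged from high up the plate tips
- narrow_plate: NARROW bare-steel lug plate, loose, about 0.55 kg: flat base 100 mm long (x) x 70 mm wide (y) x 8 mm thick; mid-plate an upright lug, a blade 40 mm long (along x) x 10 mm thick (y), its round top (radius 20) 60 mm above the bench, black eye. Same both ways round in x. Origin: centre of underside, z up. Grip the lug low, across its 10 mm: dragged from high up the plate tips
- wide_nest: fixed blue-painted steel nest for the wide plate, left (+y): two rails 110 mm apart inside, 100 mm long, 14 wide, 18 high, and a back stop. No floor but a copper sheet flush with the bench. Origin: on the bench where a fully home plate's centre lies, 50 mm before the stop's face. x: sliding-in direction, mouth to stop; y across; z up. Home, the plate's x (lug) runs along the nest's x
- wide_mouth (a point): middle of the wide nest's open mouth, on the bench, 75 mm before the nest's origin along its x, facing the middle of the bench; short guides flare outwards here. Both rails have lips reaching 12 mm inwards, 12 to 18 mm above the bench: a plate can only be slid in flat under them. Fingertips above 20 mm clear the rails
- narrow_nest: fixed blue-painted steel nest for the narrow plate, right (-y): two rails 80 mm apart inside, 100 mm long, 14 wide, 18 high, and a back stop. No floor but a copper sheet flush with the bench. Origin: on the bench where a fully home plate's centre lies, 50 mm before the stop's face. x: sliding-in direction, mouth to stop; y across; z up. Home, the plate's x (lug) runs along the nest's x
- narrow_mouth (a point): middle of the narrow nest's open mouth, on the bench, 75 mm before the nest's origin along its x, facing the middle of the bench; short guides flare outwards here. Both rails have lips reaching 12 mm inwards, 12 to 18 mm above the bench: a plate can only be slid in flat under them. Fingertips above 20 mm clear the rails
- hammer: bystander: hammer lying at the far side of the bench, 220 mm long; origin at the underside of its middle, x along the handle towards the head
- tip_jar: bystander: amber glass jar with a black cap, 60 mm across, 75 mm tall, far left; origin at the centre of its base
- wire_brush: bystander: hand brush, 200 mm long, lying far right; origin at the underside of its middle, x along the handle towards the bristles
There are look-alikes about, which are no part of the job. What is shaped like the wide_nest but purple is not meant. What is shaped like the wide_plate but turquoise is not meant.

How it is judged (in metres and radians):
At the end, for the whole second after the job is handed in: The wide plate lies in the wide nest and the narrow plate in the narrow nest, each flat on the bench (underside below 4 mm, tilt under 0.06 rad), at rest, its centre within 8 mm of the fully-home point along the nest and 9 mm across, its length within 0.15 rad of the nest's (x of wide_plate in the frame of wide_nest between -0.008 and 0.008 m and y of wide_plate in the frame of wide_nest between -0.009 and 0.009 m and angle between the x axis of wide_plate and the x axis of wide_nest, either way round below 0.15 rad and angle between each of wide_plate, narrow_plate's own z axis and vertical below 0.06 rad and height (world z) of each of wide_plate, narrow_plate below 0.004 m and linear speed of each of wide_plate, narrow_plate below 0.01 m/s and x of narrow_plate in the frame of narrow_nest between -0.008 and 0.008 m and y of narrow_plate in the frame of narrow_nest between -0.009 and 0.009 m and angle between the x axis of narrow_plate and the x axis of narrow_nest, either way round below 0.15 rad); the robot touches nothing.
It fails at once if a plate is lifted off the bench (its underside's centre more than 15 mm up) (height (world z) of any of wide_plate, narrow_plate above 0.015 m).
It fails at once if a bystander is moved by more than 40 mm (distance of any of hammer, tip_jar, wire_brush from where it was at the start of the episode above 0.04 m).
It also fails if it takes over 64 s, if anything falls off the work surface, if the arm or the gripper's body presses on something with over 40 N, if the wrist force passes 120 N, or if a joint passes its speed limit or range.

## Robot

A 6-joint arm with a two-finger parallel gripper is mounted at the origin on the work surface. World frame = base frame: x ahead of the robot, y to its left, z up, the work surface at z = 0. Lengths are in mm, angles in rad, forces in N, time in s.
With the tool pointing down it reaches from about 350 to 875 mm from the base axis. Payload 4.2 kg.
Tool frame: the origin (TCP) lies on the mounting face of the last link; the fingertips stand 173 mm ahead of it and the grasp point (between the pads) lies 155 mm ahead of it; z points along the fingers, y is the line along which they close (so a half turn about z gives the same grasp; the last joint's range is limited). The gripper opens to 85 mm and grips with 20 to 120 N. Pads are 22 mm wide; open, the fingers measure 114 mm over their backs; the gripper's body (76 mm by 85 mm) begins 54 mm behind the grasp point. The pads swing forward as they close: fully open they stand 13 mm farther back than shut.
Start: joints at [-0.949, 0.385, 0.008, 0, -1.194, -0.259], TCP at [221.823, -584.29, 404.712] pointing down, gripper open.
Joint ranges: [-3.14, 3.14], [-1.21, 2.06], [-1.07, 1.41], [-3.16, 2.05], [-2.99, -0.16], [-3.1, 3.1]. Speed limits (rad/s): [2.79, 2.79, 3.14, 3.14, 3.14, 3.14].

## Interface

Orientations are given as a unit quaternion [x, y, z, w].
In Python, from bench import arm gives the robot as it stands. The module is installed in compiled form; this text tells all that it offers.
- The arm moves only by the tool move_arm, never from a script. Its arguments are lists of equal length, an entry for each row: "fingers": the finger opening in mm, from 0 to 85.4; "travel": the shift along the tool's x, y, z in mm, a list of three; "dr": the turn, a rotation vector about the tool's x, y, z in rad, a list of three. A call has 1 to 10 rows; each row is the pose to reach, as a shift and turn from the pose commanded when the call began, along the tool's axes at that moment; what a row does not reach only later rows make up. A row lasts 1/10 s, in which the tool goes at most 50 mm and 8.59 degrees, less where a joint would pass 70% of its speed; a pose out of reach is approached as far as the arm can. A call with a gripper value outside its range is refused whole. The fingers move at their own pace and stop on an object; the grip force is fixed at half the most. Time passes only in rows, so rows that repeat a pose let the fingers close. It gives the time, the measured TCP pose, the force, the opening and the grip force at its end, in the units of the state.
- arm.read_state(): the state, without advancing time (a new reading comes with each control period).
- arm.get_image(name): name is "scene" or "top" or "wrist"; returns the picture (384x512x3 uint8, red, green, blue); there is no depth.
- arm.camera_model(name): a dict with "intrinsics" (3x3 intrinsics, pixels), "k1" (the pictures are not rectified: a ray, as slopes to the right and down, at radius r is drawn at 1 + k1 r^2 times it, then the intrinsics apply), "pose" (4x4, takes a point from camera to world coordinates). Camera axes: x right, y up, looking along -z (the intrinsics and any distortion apply to the point x, -y, -z); pixel columns grow to the right and rows downward; lengths in mm; the calibration is good to about 2 mm. A picture is of the moment at which its call begins: read the wrist's pose just before it. camera_model takes no time and is no camera call; for the wrist camera it gives the pose at the moment of the call.
- arm.job_done(): hands the job in; it is judged then, once.
The state is a dict: "clock": time; "joints": joint angles; "joint_vel": joint speeds; "joint_efforts": joint torques, N m; "position": TCP position; "ee_rot": TCP orientation; "contact_force": force on the tool from outside, world axes, zero at the start; "wrist_torque": the same for the moment, N m; "gripper_width": finger opening in mm; "grasp_force": force on a finger pad.
Only numpy, scipy, OpenCV 4.12 (cv2) and the standard library are available. Lean on these libraries where they do the work, as an engineer would, in place of code of your own. Each camera call takes 0.05 s, during which the arm holds its last target. There are 200 camera calls.

## Working session

There is one attempt and no reset: what is moved stays moved. The work goes in short steps, Python scripts to look and compute and a tool call to move; the robot and the scene stay as the last step left them, time stands still between calls to the robot, and variables do not carry over. Pictures are saved under pics/ and viewed, at most 10 in all, crops included, and the job is handed in when it is done.

Besides the shell and the picture viewer there is one more tool, called after "Emit:" in YAML: its name, and indented under it one key for each argument. move_arm: Moves the arm, as the interface text tells. Its arguments: {"type":"object","properties":{"fingers":{"type":"array","items":{"type":"number"}},"travel":{"type":"array","items":{"type":"array","items":{"type":"number"}}},"dr":{"type":"array","items":{"type":"array","items":{"type":"number"}}}},"required":["fingers","travel","dr"]}

```bash
mkdir -p pics
python3 - <<'E'
from bench import arm
import cv2, numpy as np
s=arm.read_state(); print({k:np.round(v,3).tolist() for k,v in s.items()})
for n in("scene","top"):
    m=arm.camera_model(n); print(n,np.round(m["intrinsics"],1).tolist(),m["k1"],np.round(m["pose"],3).tolist())
    im=arm.get_image(n); cv2.imwrite(f"pics/{n}0.png",cv2.cvtColor(im,cv2.COLOR_RGB2BGR))
E
```

```text
{'clock': 0.0, 'joints': [-0.949, 0.386, 0.007, -0.001, -1.194, -0.259], 'joint_vel': [-0.001, 0.001, 0.001, 0.0, -0.001, -0.0], 'joint_efforts': [-0.0, -39.229, 18.839, 4.186, -0.005, 0.0], 'position': [221.769, -584.099, 403.603], 'ee_rot': [-0.18, 0.984, 0.001, -0.0], 'contact_force': [0.451, 0.003, -0.451], 'wrist_torque': [0.051, 0.015, 0.026], 'grasp_force': 0.0, 'gripper_width': 85.253}
scene [[370.1, 0.0, 260.7], [0.0, 370.1, 189.2], [0.0, 0.0, 1.0]] -0.03042896699456313 [[-0.496, -0.525, 0.692, 1293.925], [0.868, -0.288, 0.404, 433.369], [-0.013, 0.801, 0.598, 651.19], [0.0, 0.0, 0.0, 1.0]]
top [[474.6, 0.0, 262.5], [0.0, 474.6, 195.3], [0.0, 0.0, 1.0]] -0.07424887253870967 [[0.009, 0.992, -0.128, 430.475], [-0.999, 0.013, 0.03, 13.967], [0.031, 0.128, 0.991, 1022.928], [0.0, 0.0, 0.0, 1.0]]
```

View pics/top0.png

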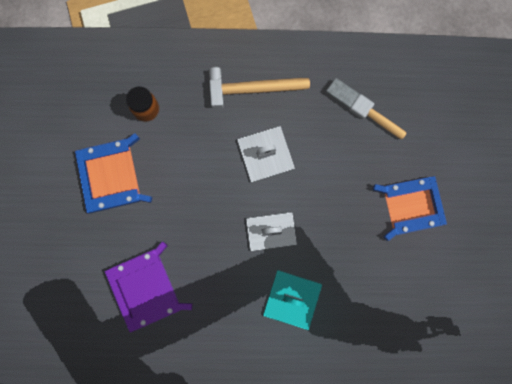

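View pics/scene0.png

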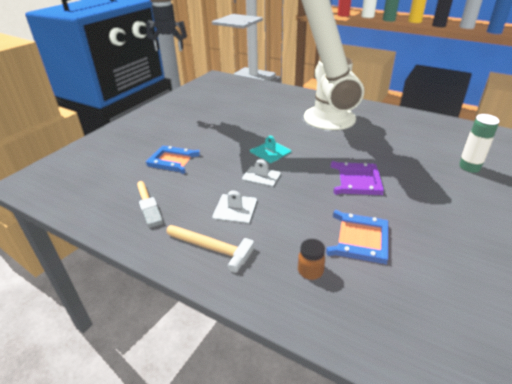

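Candidates in the top view: the wide plate is (266,154), grey and larger. The narrow plate is (272,231), grey and smaller. A turquoise look-alike is at (293,300). The wide nest is (112,175), blue, on the left, and the narrow nest is (410,206), blue, on the right. A purple look-alike is at (145,290). I choose the grey plates and blue nests, and check them in one close crop.

```bash
cat > h.py <<'E'
import cv2, numpy as np, json, os
from bench import arm
def ray(m,px):
    px=np.asarray(px,float).reshape(-1,1,2)
    d=np.array([m["k1"],0,0,0,0.])
    u=cv2.undistortPoints(px,np.asarray(m["intrinsics"],float),d).reshape(-1,2)
    T=np.asarray(m["pose"],float)
    v=np.c_[u[:,0],-u[:,1],-np.ones(len(u))]@T[:3,:3].T
    return T[:3,3],v/np.linalg.norm(v,axis=1,keepdims=True)
def plane(m,px,z):
    o,v=ray(m,px); return (o+v*((z-o[2])/v[:,2])[:,None])[:,:2]
def tri(obs):
    A=np.zeros((3,3));b=np.zeros(3)
    for m,px in obs:
        o,v=ray(m,px);P=np.eye(3)-np.outer(v[0],v[0]);A+=P;b+=P@o
    x=np.linalg.solve(A,b)
    r=[np.linalg.norm((np.eye(3)-np.outer(v[0],v[0]))@(x-o)) for o,v in (ray(m,p) for m,p in obs)]
    return x,max(r)
def masks(im):
    h=cv2.cvtColor(im,cv2.COLOR_RGB2HSV); H,S,V=cv2.split(h)
    return dict(steel=((S<40)&(V>120)),blue=((H>100)&(H<125)&(S>150)&(V>50)),copper=((H<15)&(S>130)&(V>150)))
def blobs(mk,amin):
    c,_=cv2.findContours(mk.astype(np.uint8),cv2.RETR_EXTERNAL,cv2.CHAIN_APPROX_NONE)
    return [k for k in c if cv2.contourArea(k)>amin]
E
python3 - <<'E'
from h import *
ims={n:cv2.cvtColor(cv2.imread(f"pics/{n}0.png"),cv2.COLOR_BGR2RGB) for n in("top","scene")}
for n,im in ims.items():
    m=arm.camera_model(n)
    for k,mk in masks(im).items():
        for c in blobs(mk,150):
            x,y,w,h=cv2.boundingRect(c)
            if n=="top" and y<60 or n=="scene" and (y<130 or y>290 ): continue
            r=cv2.minAreaRect(c); b=cv2.boxPoints(r)
            z={"steel":8,"blue":18,"copper":0}[k]
            p=plane(m,b,z)
            print(n,k,np.round(r[0]),cv2.contourArea(c),"ctr",np.round(p.mean(0),1),"sides",np.round([np.linalg.norm(p[0]-p[1]),np.linalg.norm(p[1]-p[2])],1),"ang",np.round([np.arctan2(*(p[1]-p[0])[::-1]),np.arctan2(*(p[2]-p[1])[::-1])],3))
t=ims["top"]
cr=lambda x,y:cv2.resize(t[y:y+80,x:x+95],None,fx=4,fy=3.7,interpolation=cv2.INTER_CUBIC)
g=np.vstack([np.hstack([cr(70,135),cr(365,165)]),np.hstack([cr(225,115),cr(230,190)])])
cv2.imwrite("pics/crop.png",cv2.cvtColor(g,cv2.COLOR_RGB2BGR)); print(g.shape)
E
```

```text
top steel [271. 231.] 1147.0 ctr [485.1 -36.4] sides [101.7  73. ] ang [-1.423 -3.005]
top steel [266. 153.] 2055.0 ctr [654.8 -23.1] sides [102.8 103.7] ang [-1.234 -2.833]
top steel [351.  97.] 703.0 ctr [ 786.5 -212.4] sides [ 41.5 105.5] ang [-0.573 -2.163]
top steel [216.  86.] 393.5 ctr [806.2  89.5] sides [27.4 90. ] ang [-1.478 -3.051]
top blue [410. 206.] 1100.5 ctr [ 542.8 -336.4] sides [140.6 121.6] ang [-1.334 -2.948]
top blue [112. 173.] 1443.0 ctr [604.8 306.7] sides [143.5 151.6] ang [-1.357 -2.905]
top copper [408. 205.] 860.0 ctr [ 545.  -337.7] sides [90.9 55.1] ang [-1.365 -2.974]
top copper [112. 174.] 1614.0 ctr [605.9 313.2] sides [99.8 85. ] ang [-1.344 -2.889]
scene steel [167. 316.] 25057.0 ctr [993.   22.6] sides [376.4 816.2] ang [-2.108  2.081]
scene blue [369. 227.] 160.5 ctr [560.9 316.7] sides [114.1 211.1] ang [2.957 0.873]
scene blue [172. 158.] 201.5 ctr [ 552.  -334.8] sides [128.7 178.4] ang [-2.445  1.832]
(592, 760, 3)
```

View pics/crop.png

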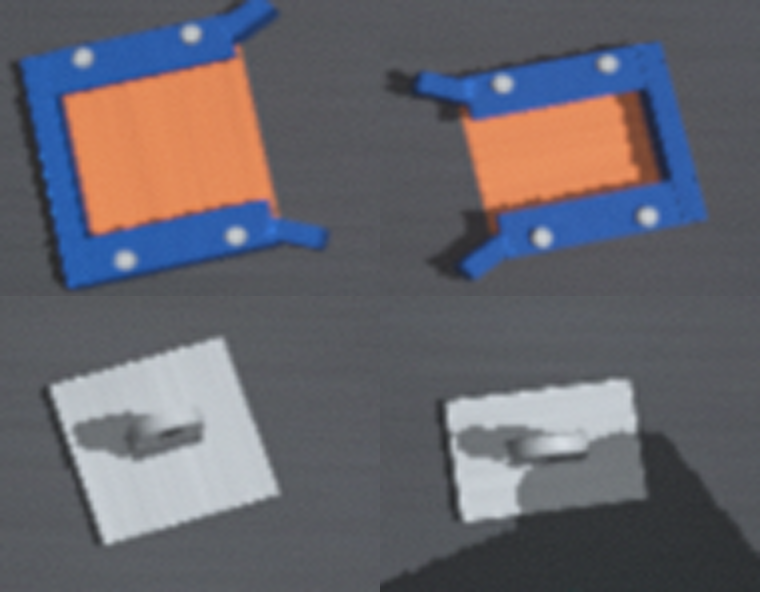

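Four close crops. Both blue nests have open mouths facing the bench middle, with two screws per rail. The wide plate's lug lies at top-view pixel ≈(267,151) and the narrow's at ≈(273,231), both steel grey, so my choice stands. Next I measure the nests from their screws and stops, and work out the wrist camera's mounting.

```bash
cat >> h.py <<'E'
from scipy.spatial.transform import Rotation as R
def screws(im,roi):
    """grey round spots enclosed in the blue nest, sub-pixel centroids"""
    x,y,w,h=roi; s=cv2.resize(im[y:y+h,x:x+w],None,fx=4,fy=4,interpolation=cv2.INTER_CUBIC)
    H,S,V=cv2.split(cv2.cvtColor(s,cv2.COLOR_RGB2HSV))
    n,l,st,c=cv2.connectedComponentsWithStats(((S<110)&(V>125)).astype(np.uint8))
    return [((c[i]+.5)/4-.5+[x,y]).tolist()+[int(st[i,4])] for i in range(1,n) if st[i,4]>60]
def step(cmd_p,cmd_q,tgt_p,yaw):
    """travel, dr for a target with tool down; yaw= world direction of tool x"""
    A=R.from_quat(cmd_q); c,s=np.cos(yaw),np.sin(yaw)
    B=R.from_matrix(np.array([[c,s,0],[s,-c,0],[0,0,-1.]]))
    return A.inv().apply(np.array(tgt_p)-cmd_p),(A.inv()*B).as_rotvec()
E
python3 - <<'E'
from h import *
im=cv2.cvtColor(cv2.imread("pics/top0.png"),cv2.COLOR_BGR2RGB); m=arm.camera_model("top")
for nm,roi in dict(wide=(70,130,90,90),narrow=(365,165,90,80)).items():
    sc=np.array(screws(im,roi)); print(nm,np.round(sc,2).tolist()); p=plane(m,sc[:,:2],18); print(np.round(p,1).tolist())
    x,y,w,h=roi; s=im[y:y+h,x:x+w]
s=arm.read_state(); A=R.from_quat(s["ee_rot"]); print("tool axes",np.round(A.as_matrix(),3).tolist())
w=arm.camera_model("wrist"); T=np.array(w["pose"]); print(np.round(w["intrinsics"],1).tolist(),w["k1"])
print("cam in tool",np.round(A.inv().apply(T[:3,3]-s["position"]),1),np.round(A.as_matrix().T@T[:3,:3],3).tolist())
E
```

```text
wide [[117.25, 143.59, 404.0], [90.24, 149.96, 392.0], [115.8, 176.18, 1914.0], [128.54, 198.36, 375.0], [100.88, 204.83, 386.0]]
[[669.4, 299.0], [654.7, 357.0], [598.0, 298.4], [550.5, 268.8], [535.9, 327.3]]
narrow [[421.33, 181.82, 366.0], [395.12, 187.22, 384.0], [405.44, 193.56, 770.0], [387.61, 208.48, 174.0], [420.75, 217.06, 145.0], [431.32, 223.07, 420.0], [405.04, 228.86, 390.0]]
[[594.9, -363.3], [582.2, -304.4], [568.6, -326.9], [535.6, -286.6], [517.7, -359.4], [504.8, -382.5], [491.9, -323.8]]
tool axes [[-0.935, -0.355, -0.001], [-0.355, 0.935, 0.002], [0.0, 0.002, -1.0]]
[[341.2, 0.0, 261.4], [0.0, 341.2, 190.9], [0.0, 0.0, 1.0]] -0.03304161976205438
cam in tool [71.4  1.7 31.6] [[-0.001, 0.959, 0.283], [1.0, 0.001, 0.001], [0.001, 0.283, -0.959]]
```

Run:
```python
from h import *
q=arm.read_state()["ee_rot"]
print([np.round(v,3) for v in step([221.8,-584.3,404.7],q,[520,-310,340],-1.356)])
```

```text
[array([-376.117,  150.554,   64.954]), array([ 2.000e-03,  1.000e-03, -1.423e+00])]
```

Emit:
move_arm:
  fingers: [85,85,85,85,85,85,85,85,85,85]
  travel:
    - [-376,150.5,65]
    - [-376,150.5,65]
    - [-376,150.5,65]
    - [-376,150.5,65]
    - [-376,150.5,65]
    - [-376,150.5,65]
    - [-376,150.5,65]
    - [-376,150.5,65]
    - [-376,150.5,65]
    - [-376,150.5,65]
  dr:
    - [0,0,-1.423]
    - [0,0,-1.423]
    - [0,0,-1.423]
    - [0,0,-1.423]
    - [0,0,-1.423]
    - [0,0,-1.423]
    - [0,0,-1.423]
    - [0,0,-1.423]
    - [0,0,-1.423]
    - [0,0,-1.423]

```text
clock: 1.1
position: [521.6, -308.1, 338.3]
ee_rot: [0.781, -0.624, -0.001, 0.0]
contact_force: [-0.0, -0.2, -0.1]
gripper_width: 85.1
grasp_force: 0.0
```

```bash
cat >> h.py <<'E'
def snap(tag):
    m=arm.camera_model("wrist"); s=arm.read_state(); im=arm.get_image("wrist")
    m={k:np.asarray(v).tolist() for k,v in m.items()}; json.dump(m,open(f"{tag}.json","w"))
    cv2.imwrite(f"pics/{tag}.png",cv2.cvtColor(im,cv2.COLOR_RGB2BGR)); return s
def load(tag):
    return cv2.cvtColor(cv2.imread(f"pics/{tag}.png"),cv2.COLOR_BGR2RGB),json.load(open(f"{tag}.json"))
E
python3 - <<'E'
from h import *
import time
arm.get_image("wrist"); arm.get_image("wrist")  # let the arm settle
s=snap("w1"); print(np.round(s["position"],1),np.round(s["joints"],2),np.abs(s["joint_vel"]).max())
q=s["ee_rot"]
print([np.round(v,3) for v in step([520,-310,340],q,[495,-80,340],-1.35)])
E
```

```text
[ 520.4 -309.4  338.9] [-0.27  0.4  -0.14 -0.   -1.03  0.49] 0.053630369681345894
[array([-2.30012e+02, -2.48930e+01,  1.69000e-01]), array([ 0.001,  0.001, -0.005])]
```

View pics/w1.png

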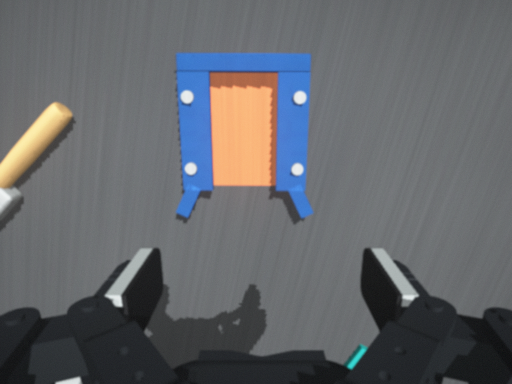

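The wrist view shows the narrow nest: screws at (187,97), (300,98), (191,168) and (297,168), stop at the top, mouth at row ≈187. I triangulate the screws against the top view.

Run:
```python
from h import *
im,m=load("w1"); t=arm.camera_model("top")
sc=[s for s in screws(im,(170,40,150,190)) if s[2]>300 ]; print(np.round(sc,1).tolist())
w=sorted([s for s in sc if s[2]<5000],key=lambda s:(s[1]>130,s[0]))
top={0:(431.32,223.07),1:(421.33,181.82),2:(405.04,228.86),3:(395.12,187.22)} # far-left(in wrist)...
# wrist up = -y; wrist left = +x or -x
for s in w:
    p=plane(m,[s[:2]],18)[0]; print(np.round(s,1),np.round(p,1),end=" ")
    best=min((tri([(m,[s[:2]]),(t,[v])]) for v in top.values()),key=lambda r:r[1]); print(np.round(best[0],1),round(best[1],2))
# edges along central nest axis: copper/blue transitions
H,S,V=cv2.split(cv2.cvtColor(im,cv2.COLOR_RGB2HSV))
for c in (225,243,260): print(c,[(int(r),int(H[r,c]),int(V[r,c])) for r in (*range(48,76,2),*range(180,194,2))])
```

```text
[[278.3, 101.9, 6043.0], [276.2, 128.1, 3000.0], [222.1, 153.7, 4239.0], [186.7, 96.6, 2553.0], [299.3, 97.2, 2546.0], [190.5, 168.3, 2246.0], [296.8, 169.0, 2233.0], [177.9, 203.9, 442.0]]
[ 186.7   96.6 2553. ] [ 594.1 -360.4] [ 593.3 -360.8   24.4] 0.54
[ 276.2  128.1 3000. ] [ 516.5 -351. ] [ 504.  -346.3  -56. ] 7.93
[ 299.3   97.2 2546. ] [ 503.7 -379.5] [ 504.4 -379.6   25.4] 0.11
[177.9 203.9 442. ] [ 587.5 -266.9] [ 576.  -287.6   71.7] 1.88
[ 190.5  168.3 2246. ] [ 581.5 -301.5] [ 581.1 -302.8   22.9] 0.34
[ 222.1  153.7 4239. ] [ 557. -320.] [ 572.1 -313.1   -4.6] 13.54
[ 296.8  169.  2233. ] [ 491.2 -320.6] [ 491.8 -321.8   23.6] 0.28
225 [(48, 102, 118), (50, 105, 116), (52, 110, 145), (54, 108, 203), (56, 108, 204), (58, 108, 202), (60, 108, 203), (62, 108, 203), (64, 108, 202), (66, 108, 202), (68, 108, 203), (70, 109, 166), (72, 0, 116), (74, 9, 172), (180, 14, 249), (182, 13, 249), (184, 12, 242), (186, 5, 149), (188, 160, 120), (190, 170, 121), (192, 165, 120)]
243 [(48, 115, 113), (50, 115, 118), (52, 110, 143), (54, 108, 204), (56, 108, 206), (58, 108, 205), (60, 108, 206), (62, 108, 206), (64, 108, 205), (66, 108, 204), (68, 108, 203), (70, 109, 172), (72, 179, 113), (74, 10, 172), (180, 14, 250), (182, 14, 250), (184, 12, 246), (186, 5, 158), (188, 158, 124), (190, 168, 125), (192, 168, 126)]
260 [(48, 115, 118), (50, 105, 116), (52, 110, 143), (54, 108, 206), (56, 108, 206), (58, 107, 205), (60, 108, 204), (62, 108, 204), (64, 108, 204), (66, 108, 202), (68, 108, 204), (70, 109, 178), (72, 173, 106), (74, 9, 167), (180, 14, 249), (182, 13, 249), (184, 12, 244), (186, 6, 153), (188, 160, 119), (190, 162, 120), (192, 160, 122)]
```

Emit:
move_arm:
  fingers: [85,85,85,85,85]
  travel:
    - [-230,-25,0]
    - [-230,-25,0]
    - [-230,-25,0]
    - [-230,-25,0]
    - [-230,-25,0]
  dr:
    - [0,0,0]
    - [0,0,0]
    - [0,0,0]
    - [0,0,0]
    - [0,0,0]

```text
clock: 1.75
position: [494.3, -78.3, 340.0]
ee_rot: [0.779, -0.628, 0.0, -0.0]
contact_force: [0.6, -0.8, 0.8]
gripper_width: 85.0
grasp_force: 0.0
```

Screws come out about 24 mm high, in line with an 18 mm rail plus a screw head. Their pairs are 60 mm apart along the rail and about 91 mm across, against 94 expected.

Run:
```python
from h import *
arm.get_image("wrist"); s=snap("w2"); print(np.round(s["position"],1),np.round(s["ee_rot"],4))
im,m=load("w1")
c=np.array([542.65,-341.25]); th=-1.36; d=np.array([np.cos(th),np.sin(th)])
for px,z in(((243,71),18),((243,52),18),((243,186),0),((243,72.5),0)): print(px,z,round(float((plane(m,[px],z)[0]-c)@d),1))
```

```text
[494.1 -76.1 340.1] [ 7.792e-01 -6.267e-01 -1.000e-04 -7.000e-04]
(243, 71) 18 49.5
(243, 52) 18 63.9
(243, 186) 0 -51.5
(243, 72.5) 0 49.2
```

View pics/w2.png

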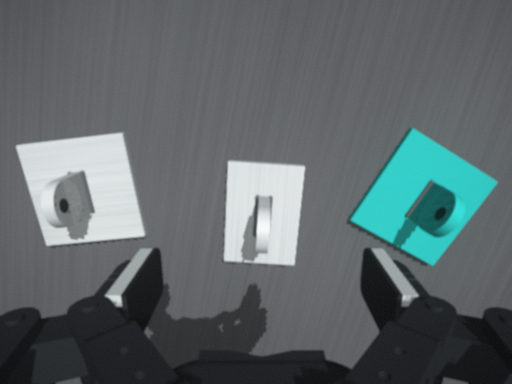

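The wrist view shows the narrow plate centred at (264,213), the wide plate at (80,190) on the left, and the turquoise look-alike at (425,195) on the right. I measure both plates by corners in two views.

Run:
```python
from h import *
im,m=load("w2"); tm=arm.camera_model("top"); ti=cv2.cvtColor(cv2.imread("pics/top0.png"),cv2.COLOR_BGR2RGB)
def quad(im,roi,thr):
    x,y,w,h=roi; H,S,V=cv2.split(cv2.cvtColor(im[y:y+h,x:x+w],cv2.COLOR_RGB2HSV))
    mk=cv2.morphologyEx(((V>thr)&(S<45)).astype(np.uint8),cv2.MORPH_CLOSE,np.ones((9,9)))
    c=max(blobs(mk,300),key=cv2.contourArea); hl=cv2.convexHull(c)
    b=cv2.boxPoints(cv2.minAreaRect(c)); e=hl.reshape(-1,2).astype(float)
    # fit each side by the contour points near the box side
    P=c.reshape(-1,2).astype(float); L=[]
    for i in range(4):
        a,bb=b[i],b[(i+1)%4]; u=(bb-a)/np.linalg.norm(bb-a); n=np.array([-u[1],u[0]]); t=(P-a)@u; dd=np.abs((P-a)@n)
        k=(dd<5)&(t>.15*np.linalg.norm(bb-a))&(t<.85*np.linalg.norm(bb-a))
        vx,vy,x0,y0=cv2.fitLine(P[k].astype(np.float32),cv2.DIST_HUBER,0,.01,.01).ravel(); L.append(np.cross([x0,y0,1],[x0+vx,y0+vy,1]))
    q=[np.cross(L[i-1],L[i]) for i in range(4)]
    return np.array([v[:2]/v[2] for v in q])+[x,y]
for nm,r1,r2 in(("narrow",(215,150,100,125),(242,207,62,50)),("wide",(5,122,150,135),(233,122,68,65))):
    a=quad(im,r1,140)
    for tag,q,mm in(("wrist",a,m),("top",quad(ti,r2,100),tm)):
        p=plane(mm,q,8); c=p.mean(0); s=[np.linalg.norm(p[i]-p[i-1]) for i in range(4)]
        an=[np.arctan2(*(p[i]-p[i-1])[::-1]) for i in range(4)]
        print(nm,tag,np.round(c,1),"sides",np.round(s,1),"ang",np.round(an,3)); 
        if tag=="wrist": qa,pa=q,p
    # tri heights
    z=[]
    for v,pp in zip(qa,pa):
        j=np.argmin(np.linalg.norm(p-pp,axis=1)); x,r=tri([(m,[v]),(tm,[q[j]])]); z.append([*x,r])
    print(np.round(z,1).tolist(),"mean",np.round(np.mean(z,0),1))
# lug top ends in wrist: narrow lug blade pixels approx top midline
print("narrow lug top mid @z60",plane(m,[[264.5,224]],50))
```

```text
narrow wrist [484.8 -35.2] sides [ 70.1 100.3  69.6 100.6] ang [ 0.142 -1.428 -2.995  1.718]
narrow top [494.7 -33.9] sides [102.3 121.3  77.4  81.9] ang [ 0.474 -1.559 -3.066  1.759]
[[525.6, 38.2, -20.4, 13.4], [531.1, -81.2, 18.6, 5.3], [458.8, -88.6, 6.0, 1.9], [446.7, -5.3, 35.0, 2.4]] mean [490.6 -34.2   9.8   5.7]
wide wrist [653.4 -21.7] sides [ 99.3 100.9  99.6  99.9] ang [-1.251 -2.819  1.88   0.319]
wide top [667.  -24.8] sides [142.1 112.1 109.  120.2] ang [ 0.34  -1.553 -2.675  1.899]
[[724.2, -54.0, 2.2, 4.4], [613.0, -96.8, 50.0, 8.1], [589.4, 8.0, 11.8, 0.2], [723.2, 62.9, -33.4, 13.5]] mean [662.5 -20.    7.7   6.5]
narrow lug top mid @z60 [[484.90823474 -43.16364561]]
```

Wrist corners give narrow (484.8,−35.2), sides 70×100, yaw −1.426. Wide is (653.4,−21.7), sides 100×100, yaw −1.252. The sizes fit. The top-view side fit was bad, so I redo the height check with the top view's simple box corners and work out the grasp move.

Run:
```python
from h import *
im,m=load("w2"); tm=arm.camera_model("top"); ti=cv2.cvtColor(cv2.imread("pics/top0.png"),cv2.COLOR_BGR2RGB)
for nm,roi,ct in(("narrow",(215,150,100,125),(271,231)),("wide",(5,122,150,135),(266,153))):
    x,y,w,h=roi; c=max(blobs(masks(im)["steel"][y:y+h,x:x+w],300),key=cv2.contourArea)
    a=np.array(cv2.minAreaRect(c)[0])+[x,y]
    k=[c for c in blobs(masks(ti)["steel"],300) if np.hypot(*(np.array(cv2.minAreaRect(c)[0])-ct))<6][0]
    x,r=tri([(m,[a]),(tm,[cv2.minAreaRect(k)[0]])]); print(nm,np.round(x,1),round(r,1))
s=arm.read_state(); print(np.round(s["position"],1))
print([np.round(v,3) for v in step([495.2,-80,339.7],s["ee_rot"],[484.9,-35.4,192],-1.426)])
```

```text
narrow [485.  -36.5   4.8] 0.2
wide [654.4 -23.1   8.3] 0.1
[494.6 -77.8 340.2]
[array([-45.719,   0.558, 147.716]), array([-0.001,  0.   ,  0.072])]
```

Emit:
move_arm:
  fingers: [85,85,85,85,60,30,0,0,0,0]
  travel:
    - [-46,0.5,40]
    - [-46,0.5,90]
    - [-46,0.5,130]
    - [-46,0.5,148]
    - [-46,0.5,148]
    - [-46,0.5,148]
    - [-46,0.5,148]
    - [-46,0.5,148]
    - [-46,0.5,148]
    - [-46,0.5,148]
  dr:
    - [0,0,0.072]
    - [0,0,0.072]
    - [0,0,0.072]
    - [0,0,0.072]
    - [0,0,0.072]
    - [0,0,0.072]
    - [0,0,0.072]
    - [0,0,0.072]
    - [0,0,0.072]
    - [0,0,0.072]

```text
clock: 2.85
position: [485.4, -35.3, 192.9]
ee_rot: [0.756, -0.655, 0.001, -0.001]
contact_force: [-1.5, -1.3, 5.7]
gripper_width: 9.1
grasp_force: 59.9
```

Emit:
move_arm:
  fingers: [0,0,0,0,0,0,0,0,0,0]
  travel:
    - [10,-0.2,0]
    - [28,-0.6,0]
    - [48,-1,0]
    - [70,-1.5,0]
    - [92,-2,0]
    - [114,-2.5,0]
    - [136,-3,0]
    - [155,-3.4,0]
    - [171,-3.7,0]
    - [171,-3.7,0]
  dr:
    - [0,0,-0.004]
    - [0,0,-0.01]
    - [0,0,-0.018]
    - [0,0,-0.027]
    - [0,0,-0.036]
    - [0,0,-0.044]
    - [0,0,-0.052]
    - [0,0,-0.06]
    - [0,0,-0.066]
    - [0,0,-0.066]

```text
clock: 3.85
position: [513.9, -205.6, 192.9]
ee_rot: [0.777, -0.63, 0.002, -0.0]
contact_force: [1.8, -3.7, 5.1]
gripper_width: 9.6
grasp_force: 59.7
```

Run:
```python
from h import *
arm.get_image("wrist"); s=snap("w3"); print(np.round(s["position"],1),np.round(s["ee_rot"],4),np.round(s["contact_force"],1),s["clock"])
print([np.round(v,3) for v in step(s["position"],s["ee_rot"],[542.6,-341.2,192],-1.36)])
```

```text
[ 513.8 -205.1  192.9] [ 7.768e-01 -6.297e-01  1.700e-03 -4.000e-04] [ 0.7 -2.2  5.2] 3.9
[array([1.39066e+02, 1.00000e-03, 1.23500e+00]), array([-0.003, -0.002, -0.002])]
```

View pics/w3.png

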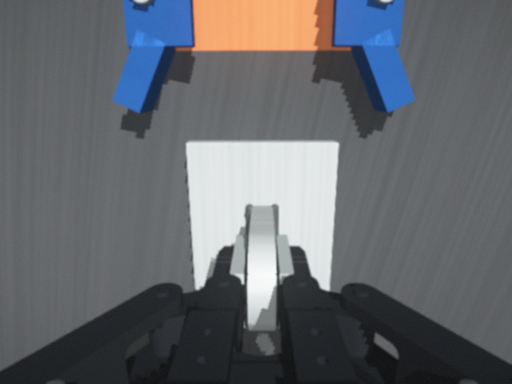

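The plate (edges at columns 187 and 338, front at row 142) is centred on the mouth, whose copper spans columns 192–335. I slide it in.

Emit:
move_arm:
  fingers: [0,0,0,0,0,0,0,0,0,0]
  travel:
    - [10,0,0]
    - [25,0,0]
    - [41,0,0]
    - [57,0,0]
    - [73,0,0]
    - [89,0,0]
    - [105,0,0]
    - [119,0,0]
    - [129,0,0]
    - [135,0,0]
  dr:
    - [0,0,0]
    - [0,0,0]
    - [0,0,0]
    - [0,0,0]
    - [0,0,0]
    - [0,0,0]
    - [0,0,0]
    - [0,0,0]
    - [0,0,0]
    - [0,0,0]

```text
clock: 4.95
position: [541.5, -335.4, 193.0]
ee_rot: [0.777, -0.629, 0.0, -0.0]
contact_force: [-1.3, 5.5, 7.5]
gripper_width: 9.2
grasp_force: 60.2
```

Emit:
move_arm:
  fingers: [0,0,0,0,0,0]
  travel:
    - [1.5,0,0]
    - [3,0,0]
    - [4.5,0,0]
    - [6,0,0]
    - [6,0,0]
    - [6,0,0]
  dr:
    - [0,0,0]
    - [0,0,0]
    - [0,0,0]
    - [0,0,0]
    - [0,0,0]
    - [0,0,0]

```text
clock: 5.55
position: [542.6, -340.7, 193.0]
ee_rot: [0.777, -0.629, 0.0, -0.0]
contact_force: [-0.6, 3.9, 7.2]
gripper_width: 9.4
grasp_force: 60.1
```

Emit:
move_arm:
  fingers: [0,0,0,0]
  travel:
    - [1,0,0]
    - [2,0,0]
    - [2.5,0,0]
    - [2.5,0,0]
  dr:
    - [0,0,0]
    - [0,0,0]
    - [0,0,0]
    - [0,0,0]

```text
clock: 5.95
position: [543.1, -342.7, 193.0]
ee_rot: [0.777, -0.629, -0.0, -0.001]
contact_force: [-1.4, 6.6, 7.9]
gripper_width: 9.1
grasp_force: 60.2
```

Emit:
move_arm:
  fingers: [0,0,0,0]
  travel:
    - [1,0,0]
    - [2,0,0]
    - [2,0,0]
    - [2,0,0]
  dr:
    - [0,0,0]
    - [0,0,0]
    - [0,0,0]
    - [0,0,0]

```text
clock: 6.35
position: [543.3, -343.1, 193.0]
ee_rot: [0.777, -0.629, -0.002, -0.001]
contact_force: [-1.7, 13.9, 11.3]
gripper_width: 9.4
grasp_force: 60.7
```

The force rose to 14 N with motion stopped, so the plate is home against the stop. I ease off, open and rise.

Emit:
move_arm:
  fingers: [0,30,30,30,30,30,30,30,30]
  travel:
    - [-2,0,0]
    - [-2,0,0]
    - [-2,0,0]
    - [-2,0,0]
    - [-2,0,0]
    - [-2,0,-10]
    - [-2,0,-40]
    - [-2,0,-80]
    - [-2,0,-120]
  dr:
    - [0,0,0]
    - [0,0,0]
    - [0,0,0]
    - [0,0,0]
    - [0,0,0]
    - [0,0,0]
    - [0,0,0]
    - [0,0,0]
    - [0,0,0]

```text
clock: 7.25
position: [542.6, -344.5, 313.3]
ee_rot: [0.777, -0.63, -0.0, 0.0]
contact_force: [1.4, -0.2, 0.8]
gripper_width: 29.6
grasp_force: 0.0
```

Run:
```python
from h import *
for i in range(2): arm.get_image("top")
s=snap("w4"); print(np.round(s["position"],1),np.round(s["ee_rot"],4),np.round(s["contact_force"],1),s["clock"])
im,m=load("w4"); c=np.array([542.65,-341.25]); th=-1.36; d=np.array([np.cos(th),np.sin(th)])
H,S,V=cv2.split(cv2.cvtColor(im,cv2.COLOR_RGB2HSV))
k=cv2.connectedComponentsWithStats(((S<45)&(V>140)).astype(np.uint8))[2:]
print([(st.tolist(),np.round(cc).tolist()) for st,cc in zip(*k) if st[4]>300])
print([(int(r),int(S[r,235]),int(V[r,235])) for r in range(0,384,8)])
# go towards the wide plate
print([np.round(v,3) for v in step(s["position"],s["ee_rot"],[620,-70,313],-1.252)])
```

```text
[ 544.2 -345.4  319.7] [ 0.7773 -0.6291  0.0071 -0.0015] [-0.  -0.3  0.5] 7.35
[([0, 0, 512, 384, 186612], [257.0, 191.0]), ([233, 129, 69, 111, 7153], [267.0, 183.0]), ([0, 218, 40, 66, 1245], [12.0, 250.0]), ([200, 236, 24, 50, 566], [212.0, 259.0]), ([300, 236, 24, 48, 550], [311.0, 258.0])]
[(0, 11, 114), (8, 15, 116), (16, 11, 118), (24, 13, 121), (32, 13, 121), (40, 15, 123), (48, 8, 121), (56, 17, 120), (64, 13, 119), (72, 13, 121), (80, 13, 122), (88, 15, 119), (96, 14, 124), (104, 14, 125), (112, 178, 215), (120, 176, 210), (128, 92, 158), (136, 4, 234), (144, 3, 239), (152, 4, 240), (160, 4, 239), (168, 4, 239), (176, 3, 237), (184, 4, 235), (192, 7, 233), (200, 11, 231), (208, 17, 228), (216, 21, 223), (224, 25, 222), (232, 33, 215), (240, 99, 147), (248, 18, 125), (256, 15, 122), (264, 11, 121), (272, 13, 122), (280, 15, 68), (288, 12, 66), (296, 8, 63), (304, 8, 63), (312, 12, 63), (320, 4, 60), (328, 16, 115), (336, 11, 111), (344, 12, 63), (352, 33, 47), (360, 34, 38), (368, 39, 46), (376, 44, 41)]
[array([-253.56 , -131.467,    5.895]), array([-0.011, -0.01 , -0.109])]
```

View pics/w4.png

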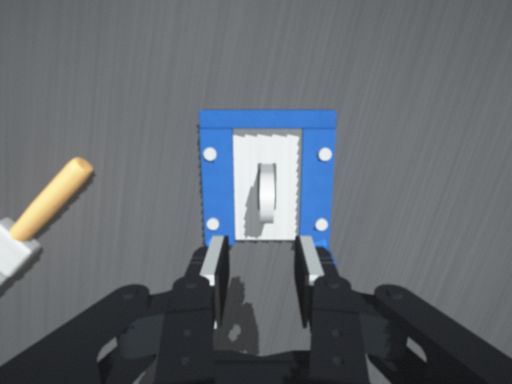

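The narrow plate lies under both lips, front at the stop (row ≈133) and rear flush with the mouth edge (row 240). Next is the wide plate.

Emit:
move_arm:
  fingers: [60,85,85,85,85,85,85,85,85,85]
  travel:
    - [-292,-175.5,0]
    - [-292,-175.5,0]
    - [-292,-175.5,0]
    - [-292,-175.5,0]
    - [-292,-175.5,0]
    - [-292,-175.5,0]
    - [-292,-175.5,0]
    - [-292,-175.5,0]
    - [-292,-175.5,0]
    - [-292,-175.5,0]
  dr:
    - [0,0,-0.108]
    - [0,0,-0.108]
    - [0,0,-0.108]
    - [0,0,-0.108]
    - [0,0,-0.108]
    - [0,0,-0.108]
    - [0,0,-0.108]
    - [0,0,-0.108]
    - [0,0,-0.108]
    - [0,0,-0.108]

```text
clock: 8.4
position: [653.4, -23.2, 311.0]
ee_rot: [0.81, -0.587, -0.001, 0.001]
contact_force: [-0.1, 0.2, -0.6]
gripper_width: 84.8
grasp_force: 0.0
```

Run:
```python
from h import *
im,m=load("w4"); c=np.array([542.65,-341.25]); th=-1.36; d=np.array([np.cos(th),np.sin(th)]); n=np.array([-d[1],d[0]])
sc=[s for s in screws(im,(195,135,150,105)) if 1500<s[2]<4500]; print(np.round(sc,1).tolist())
p=plane(m,[s[:2] for s in sc],23); cc=p.mean(0); print("screw ctr",np.round(cc,1))
for px in((266,240),(266,134)): print(px,round(float((plane(m,[px],8)[0]-cc)@d),1))
s=arm.read_state(); print(np.round(s["position"],1),np.round(s["ee_rot"],4))
print([np.round(v,3) for v in step(s["position"],s["ee_rot"],[654,-22.3,192],-1.252)])
snap("w5"); im,m=load("w5")
for b in blobs(masks(im)["steel"],3000):
    r=cv2.minAreaRect(b); print(np.round(r[0]),np.round(plane(m,[r[0]],8),1), np.round(plane(m,cv2.boxPoints(r),8),1).tolist())
```

```text
[[334.1, 184.3, 3543.0], [209.5, 153.7, 2582.0], [324.5, 154.0, 2600.0], [212.6, 223.6, 2239.0], [321.0, 224.1, 2267.0]]
screw ctr [ 532.2 -344.6]
(266, 240) -51.7
(266, 134) 42.3
[653.4 -23.2 311. ] [ 8.096e-01 -5.870e-01 -6.000e-04  6.000e-04]
[array([ -0.632,  -1.057, 119.026]), array([ 0.002,  0.   , -0.003])]
[ 57. 251.] [[805.3  94.8]] [[856.6, 120.9], [853.1, 79.3], [756.0, 69.8], [755.6, 111.3]]
[260. 179.] [[655.  -23.6]] [[717.9, -53.5], [622.9, -85.4], [585.4, 9.5], [690.6, 44.9]]
```

Emit:
move_arm:
  fingers: [85,85,85,60,30,0,0,0,0,0]
  travel:
    - [0,0,45]
    - [0,0,90]
    - [0,0,120]
    - [0,0,120]
    - [0,0,120]
    - [0,0,120]
    - [0,0,120]
    - [0,0,120]
    - [0,0,120]
    - [0,0,120]
  dr:
    - [0,0,0]
    - [0,0,0]
    - [0,0,0]
    - [0,0,0]
    - [0,0,0]
    - [0,0,0]
    - [0,0,0]
    - [0,0,0]
    - [0,0,0]
    - [0,0,0]

```text
clock: 9.45
position: [654.3, -22.3, 193.6]
ee_rot: [0.81, -0.586, 0.001, -0.001]
contact_force: [-1.4, 0.1, 6.5]
gripper_width: 9.2
grasp_force: 60.7
```

Emit:
move_arm:
  fingers: [0,0,0,0,0,0,0,0,0,0]
  travel:
    - [-11,-2.6,0]
    - [-33,-7.7,0]
    - [-58,-13.5,0]
    - [-83,-19.3,0]
    - [-108,-25.1,0]
    - [-133,-30.9,0]
    - [-157,-36.5,0]
    - [-178,-41.3,0]
    - [-194,-45,0]
    - [-194,-45,0]
  dr:
    - [0,0,0.004]
    - [0,0,0.012]
    - [0,0,0.021]
    - [0,0,0.031]
    - [0,0,0.04]
    - [0,0,0.049]
    - [0,0,0.058]
    - [0,0,0.066]
    - [0,0,0.072]
    - [0,0,0.072]

```text
clock: 10.45
position: [636.5, 178.5, 193.6]
ee_rot: [0.789, -0.614, 0.001, -0.002]
contact_force: [-2.0, 6.3, 5.3]
gripper_width: 9.0
grasp_force: 60.4
```

Run:
```python
from h import *
arm.get_image("top"); s=arm.read_state(); t=arm.get_image("top"); cv2.imwrite("pics/top1.png",cv2.cvtColor(t,cv2.COLOR_RGB2BGR))
snap("w6")
print(np.round(s["position"],1),np.round(s["ee_rot"],4),np.round(s["contact_force"],1),s["clock"])
w=cv2.cvtColor(cv2.imread("pics/w6.png"),cv2.COLOR_BGR2RGB)
a=cv2.resize(t[100:250,60:260],(512,384),interpolation=cv2.INTER_CUBIC)
cv2.imwrite("pics/c6.png",cv2.cvtColor(cv2.resize(np.hstack([a,w]),(800,300)),cv2.COLOR_RGB2BGR))
print([np.round(v,3) for v in step(s["position"],s["ee_rot"],[601.7,311.5,192],1.818-np.pi)])
```

```text
[636.6 178.2 193.6] [ 7.889e-01 -6.145e-01  7.000e-04 -2.000e-03] [-1.6  4.8  5.6] 10.5
[array([-137.806,    1.167,    1.765]), array([-0.004,  0.001,  0.   ])]
```

View pics/c6.png

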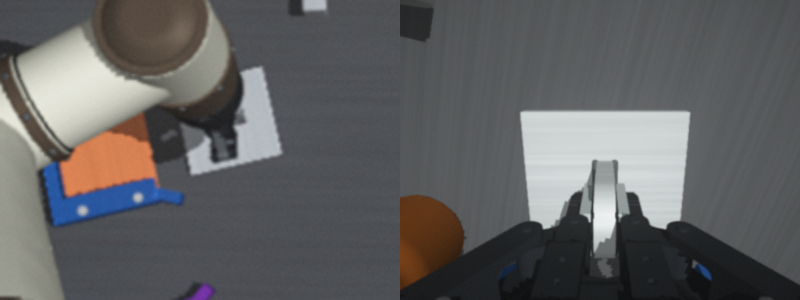

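The top view shows the plate square before the blue mouth. The wrist view shows it held flat, with the jar well off to the left. I slide it in partway and check the forces.

Emit:
move_arm:
  fingers: [0,0,0,0,0,0,0]
  travel:
    - [-8,0.3,0]
    - [-22,0.6,0]
    - [-38,0.8,0]
    - [-54,0.8,0]
    - [-68,0.8,0]
    - [-80,0.8,0]
    - [-86,0.8,0]
  dr:
    - [0,0,0]
    - [0,0,0]
    - [0,0,0]
    - [0,0,0]
    - [0,0,0]
    - [0,0,0]
    - [0,0,0]

```text
clock: 11.3
position: [615.1, 259.3, 193.6]
ee_rot: [0.789, -0.615, 0.001, -0.0]
contact_force: [2.6, -5.7, 7.5]
gripper_width: 9.2
grasp_force: 60.7
```

Emit:
move_arm:
  fingers: [0,0,0,0,0,0]
  travel:
    - [-8,0,0]
    - [-21,0,0]
    - [-34,0,0]
    - [-43,0,0]
    - [-48,0,0]
    - [-50,0,0]
  dr:
    - [0,0,0]
    - [0,0,0]
    - [0,0,0]
    - [0,0,0]
    - [0,0,0]
    - [0,0,0]

```text
clock: 11.9
position: [603.1, 307.4, 193.6]
ee_rot: [0.788, -0.615, 0.001, -0.0]
contact_force: [1.9, -6.0, 6.7]
gripper_width: 9.4
grasp_force: 60.8
```

Emit:
move_arm:
  fingers: [0,0,0,0]
  travel:
    - [-1.5,0,0]
    - [-3,0,0]
    - [-4,0,0]
    - [-4,0,0]
  dr:
    - [0,0,0]
    - [0,0,0]
    - [0,0,0]
    - [0,0,0]

```text
clock: 12.3
position: [602.2, 310.8, 193.6]
ee_rot: [0.788, -0.615, 0.001, -0.0]
contact_force: [1.7, -5.0, 6.6]
gripper_width: 9.4
grasp_force: 60.8
```

Emit:
move_arm:
  fingers: [0,0,0,0]
  travel:
    - [-1,0,0]
    - [-2,0,0]
    - [-2,0,0]
    - [-2,0,0]
  dr:
    - [0,0,0]
    - [0,0,0]
    - [0,0,0]
    - [0,0,0]

```text
clock: 12.7
position: [601.8, 312.6, 193.6]
ee_rot: [0.788, -0.615, 0.001, -0.0]
contact_force: [0.7, -4.7, 6.9]
gripper_width: 9.2
grasp_force: 60.7
```

Emit:
move_arm:
  fingers: [0,0,0,0]
  travel:
    - [-1,0,0]
    - [-2,0,0]
    - [-2,0,0]
    - [-2,0,0]
  dr:
    - [0,0,0]
    - [0,0,0]
    - [0,0,0]
    - [0,0,0]

```text
clock: 13.1
position: [601.9, 313.1, 193.6]
ee_rot: [0.788, -0.615, 0.002, 0.001]
contact_force: [4.4, -10.7, 8.0]
gripper_width: 9.4
grasp_force: 60.8
```

Emit:
move_arm:
  fingers: [0,0,0,0]
  travel:
    - [-1,0,0]
    - [-2,0,0]
    - [-2,0,0]
    - [-2,0,0]
  dr:
    - [0,0,0]
    - [0,0,0]
    - [0,0,0]
    - [0,0,0]

```text
clock: 13.5
position: [601.8, 313.6, 193.8]
ee_rot: [0.788, -0.616, 0.002, 0.002]
contact_force: [5.3, -15.9, 8.0]
gripper_width: 9.1
grasp_force: 60.8
```

Motion has stopped against the back stop: force is rising and position is steady. I release and rise, then move off far enough to see the nest.

Emit:
move_arm:
  fingers: [0,0,30,30,30,30,30,30,30,30]
  travel:
    - [3.5,0,0]
    - [3.5,0,0]
    - [3.5,0,0]
    - [3.5,0,0]
    - [3.5,0,0]
    - [3.5,0,0]
    - [3.5,0,-10]
    - [3.5,0,-40]
    - [3.5,0,-80]
    - [3.5,0,-120]
  dr:
    - [0,0,0]
    - [0,0,0]
    - [0,0,0]
    - [0,0,0]
    - [0,0,0]
    - [0,0,0]
    - [0,0,0]
    - [0,0,0]
    - [0,0,0]
    - [0,0,0]

```text
clock: 14.5
position: [600.7, 314.2, 313.3]
ee_rot: [0.788, -0.615, 0.0, 0.0]
contact_force: [1.3, 0.5, -0.2]
gripper_width: 30.0
grasp_force: 0.0
```

Emit:
move_arm:
  fingers: [30,30,30,30,30,30,30]
  travel:
    - [50,45,-5]
    - [100,90,-10]
    - [140,130,-20]
    - [170,160,-20]
    - [200,190,-20]
    - [200,190,-20]
    - [200,190,-20]
  dr:
    - [0,0,0]
    - [0,0,0]
    - [0,0,0]
    - [0,0,0]
    - [0,0,0]
    - [0,0,0]
    - [0,0,0]

```text
clock: 15.2
position: [462.8, 71.5, 332.8]
ee_rot: [0.787, -0.616, -0.0, -0.0]
contact_force: [0.8, 0.6, -0.0]
gripper_width: 29.5
grasp_force: 0.0
```

Run:
```python
from h import *
s=arm.read_state(); print(np.round(s["position"],1),s["clock"])
t=arm.get_image("top"); m=arm.camera_model("top")
cr=lambda x,y:cv2.resize(t[y:y+80,x:x+95],(400,340),interpolation=cv2.INTER_CUBIC)
cv2.imwrite("pics/c7.png",cv2.cvtColor(np.hstack([cr(70,135),cr(365,165)]),cv2.COLOR_RGB2BGR))
for nm,b,z in(("wide",(90,150,140,215),1.818),("narrow",(385,185,440,225),-1.36)):
    c=np.array([602.,313.]) if nm=="wide" else np.array([543.,-342.7])
    mk=masks(t)["steel"]; k=[q for q in blobs(mk,200) if np.hypot(*(plane(m,[cv2.minAreaRect(q)[0]],8)[0]-c))<50]
    for q in k:
        P=plane(m,q.reshape(-1,2).astype(float),8)-c; d=np.array([np.cos(z),np.sin(z)]); n=np.array([-d[1],d[0]])
        print(nm,"x",np.round(np.percentile(P@d,[1,99]),1),"y",np.round(np.percentile(P@n,[1,99]),1))
```

```text
[462.8  71.5 332.8] 15.2
wide x [-51.8  48.9] y [-43.5  40.4]
narrow x [-50.   45.4] y [-26.1  27.6]
```

View pics/c7.png

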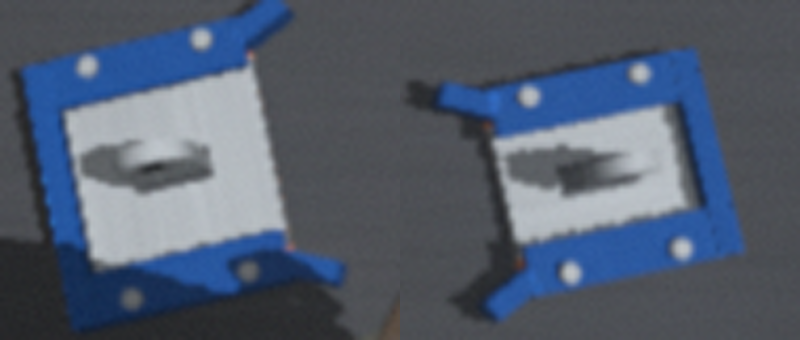

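Both plates lie square under the lips with their rear edges flush with the nest mouths (wide at left, narrow at right), and the arm is clear.

```bash
python3 -c "
from bench import arm
print(arm.job_done())"
```

```text
the job is handed in; nothing more can be done
None
```

I slid both plates flat against the back stops of their matching nests and released them, and handed the job in at about 15 s; the last top view shows both home, but the hand-in returned no verdict.

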